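Lay the kiln posts down on the carrying board

TASK

Before the board is carried to the kiln, push over the two kiln posts still standing on it, so that each lies in its own felt lane with its red top end towards the dark wooden stop, then push each along until its red end rests squarely against the stop, like the post that already lies there. Only push with the fingers: do not lift or carry the posts, and leave the post that already lies there and the pots and tool around the board where they are.

Things in the scene. Friction and masses are not known exactly. Their poses are not given: they have to be found in the camera images.
- board: Plywood board 290 x 275 x 20 mm, fixed to the bench. Origin: centre of its underside, on the bench top; x along the lanes to the stop, y across, z up. Three grey felt lanes 74 mm wide (flush) at y = -85, 0, +85 mm. Dark wooden stop 20 mm thick across all lanes: inner face at x = +125 mm, 25 mm high above the board. Other end (x = -145 mm) open. Standing posts: foot centres at x = -100 mm.
- lane0 (a point): Point on the board's top surface (20 mm above the bench) where the middle of the lane at board y = -85 mm meets the inner face of the stop.
- lane1 (a point): Point on the board's top surface (20 mm above the bench) where the middle of the lane at board y = 0 mm meets the inner face of the stop.
- lane2 (a point): Point on the board's top surface (20 mm above the bench) where the middle of the lane at board y = 85 mm meets the inner face of the stop.
- post_a: Loose square kiln post, cream ceramic, 48 x 48 x 150 mm, 0.3 to 0.65 kg, upper 18 mm painted rust red; starts upright at the open end of one lane. Origin: centre of its foot face; z along the post to the red top; at the start x points along the lane to the stop, within 5 degrees. It topples once it leans about 18 degrees.
- post_b: Loose square kiln post, cream ceramic, 48 x 48 x 150 mm, 0.3 to 0.65 kg, upper 18 mm painted rust red; starts upright at the open end of one lane. Origin: centre of its foot face; z along the post to the red top; at the start x points along the lane to the stop, within 5 degrees. It topples once it leans about 18 degrees.
- post_a_top (a point): Centre of the red top end face of post_a, 150 mm from its foot.
- post_a_mid (a point): Centre of post_a, 75 mm from its foot.
- post_b_top (a point): Centre of the red top end face of post_b, 150 mm from its foot.
- post_b_mid (a point): Centre of post_b, 75 mm from its foot.
- post_lying: The third kiln post, same size and looks, already lying in its lane with its red end against the stop (0.5 mm gap). Loose; leave it. Origin: on the board's surface in the middle of its lane, 74.5 mm before its foot end (outside the post).
- post_lying_mid (a point): Centre of the lying post, 24 mm above the board.
- vase: Brown clay vase, 90 mm across, 150 mm tall, loose; leave it. Origin: centre of its base.
- tagine: Brown clay pot with a pointed lid in one piece, 124 mm across, 130 mm tall, loose; leave it. Origin: centre of its base.
- bowl: Brown clay bowl, 140 mm across, 60 mm tall, loose; leave it. Origin: centre of its base.
- cup: Terracotta cup, 72 mm across, 80 mm tall, loose; leave it. Origin: centre of its base.
- green_mug: Green glazed mug, 76 mm across, 85 mm tall, loose; leave it. Origin: centre of its base.
- rib: Flat wooden potter's rib, 110 x 55 x 8 mm, lying loose; leave it. Origin: centre of its underside.

How it is judged (in metres and radians):
At the end, for the whole second after the job is handed in: Both posts lie flat on the board and at rest, in line with the lanes within 7 degrees, each with its middle within 18 mm of the centre line of a lane and its red end within 6 mm of the stop; the third post has moved less than 15 mm (angle between post_a's own z axis and vertical between 1.48 and 1.66 rad and angle between the z axis of each of post_a, post_b and the x axis of board, either way round below 0.12 rad and x of post_a_top in the frame of board between 0.119 and 0.13 m and z of post_a_mid in the frame of board between 0.038 and 0.05 m and (y of post_a_mid in the frame of board between -0.103 and -0.067 m or y of post_a_mid in the frame of board between -0.018 and 0.018 m or y of post_a_mid in the frame of board between 0.067 and 0.103 m) and linear speed of each of post_a, post_b below 0.01 m/s and angle between post_b's own z axis and vertical between 1.48 and 1.66 rad and x of post_b_top in the frame of board between 0.119 and 0.13 m and z of post_b_mid in the frame of board between 0.038 and 0.05 m and (y of post_b_mid in the frame of board between -0.103 and -0.067 m or y of post_b_mid in the frame of board between -0.018 and 0.018 m or y of post_b_mid in the frame of board between 0.067 and 0.103 m) and distance of post_lying_mid from where it was at the start of the episode below 0.015 m); the robot touches nothing.
It fails at once if post_a was lifted or carried (raised more than 16 mm beyond what tipping over needs) (height (world z) of post_a_mid above 0.115 m or height (world z) of post_a above 0.06 m).
It fails at once if post_b was lifted or carried (raised more than 16 mm beyond what tipping over needs) (height (world z) of post_b_mid above 0.115 m or height (world z) of post_b above 0.06 m).
It fails at once if the post already lying was shifted by more than 15 mm (distance of post_lying_mid from where it was at the start of the episode above 0.015 m).
It fails at once if a pot or the wooden rib beside the board was moved by more than 20 mm or tipped (distance of any of vase, tagine, bowl, cup, green_mug, rib from where it was at the start of the episode above 0.02 m or angle between any of vase, tagine, bowl, cup, green_mug, rib's own z axis and vertical above 0.3 rad).
It also fails if it takes over 64 s, if anything falls off the work surface, if the arm or the gripper's body presses on something with over 40 N, if the wrist force passes 120 N, or if a joint passes its speed limit or range.

ROBOT

A 7-joint arm with a two-finger parallel gripper is mounted at the origin on the work surface. World frame = base frame: x ahead of the robot, y to its left, z up, the work surface at z = 0. Lengths are in m, angles in degrees, forces in N, time in s.
With the tool pointing down it reaches from about 0.35 to 0.775 m from the base axis. Payload 3.1 kg.
Tool frame: the origin (TCP) lies midway between the tips of the shut fingers; the grasp point (between the pads) lies 19 mm behind it; z points along the fingers, y is the line along which they close (so a half turn about z gives the same grasp; the last joint's range is limited). The gripper opens to 85 mm and grips with 20 to 120 N. Pads are 22 mm wide; open, the fingers measure 114 mm over their backs; the gripper's body (76 mm by 85 mm) begins 54 mm behind the grasp point. The pads swing forward as they close: fully open they stand 13 mm farther back than shut.
Start: joints at [-69.139, 17.813, 0.802, 86.603, -0.252, 75.585, -1.558], TCP at [0.217, 0.505, 0.231] pointing down, gripper open.
Joint ranges: [-154.91, 154.91], [-16.99, 109.72], [-72.82, 74.43], [7.12, 147.25], [-82.49, 262.49], [11.32, 116.49], [-174.64, 174.64]. Speed limits (degrees/s): [159.86, 159.86, 180, 180, 180, 180, 180].

INTERFACE

Orientations are given as [roll, pitch, yaw] about the fixed x, y, z axes, in that order (R = Rz(yaw) Ry(pitch) Rx(roll)).
In Python, from station import bot, viewer, job_done gives the robot as it stands. The module is installed in compiled form; this text tells all that it offers.
- The arm moves only by the shell command python3 -m inch 'ROWS' [FORCE]. ROWS is JSON, one flat list of numbers, 7 for each row, row after row: the gripper command: -1 is fully open, 1 is shut, values between are in proportion, then the shift along the tool's x, y, z in m, then the turn, a rotation vector about the tool's x, y, z in rad. A call has exactly 8 rows; each row shifts and turns the commanded pose from where the row before left it, along the tool's axes as they then stand; what a row does not reach is not made up. A row lasts 1/10 s, in which the tool goes at most 50 mm and 8.59 degrees, less where a joint would pass 70% of its speed; a pose out of reach is approached as far as the arm can. A call is refused whole if a number of a shift passes 0.05 or a number of a turn 0.15, either way. A call with a gripper value outside its range is refused whole. The fingers move at their own pace and stop on an object; FORCE is the grip in N (left out, the last holds). Time passes only in rows, so rows that do not move let the fingers close, or fill a call up. It gives the time, the measured TCP pose, the force, the opening and the grip force at its end, in the units of the state.
- bot.get_state(): the state, without advancing time (a new reading comes with each control period).
- viewer.camera(name): name is "side" or "top"; returns (picture, depth): 420x560x3 uint8, red, green, blue; 420x560 float32, m along the optical axis (not along the pixel's ray), 0 where there is no reading.
- viewer.calibration(name): a dict with "fx", "fy", "cx", "cy" (pixels), "R" (3x3) and "t" (3): a world point X has camera coordinates R X + t. Camera axes: x right, y down, z forward; pixel columns grow to the right and rows downward; lengths in m; the calibration is good to about 2 mm. A picture is of the moment at which its call begins. calibration takes no time and is no camera call.
- job_done(): hands the job in; it is judged then, once.
The state is a dict: "time": time; "qpos": joint angles; "qd": joint speeds; "joint_torque": joint torques, N m; "position": TCP position; "eef_rot": TCP orientation; "wrist_force": force on the tool from outside, world axes, zero at the start; "wrist_torque": the same for the moment, N m; "finger_gap": opening from 0.0 (shut) to 1.0 (fully open); "grip_force": force on a finger pad.
Only numpy, scipy, OpenCV 4.12 (cv2) and the standard library are available. Lean on these libraries where they do the work, as an engineer would, in place of code of your own. Each camera call takes 0.05 s, during which the arm holds its last target. There are 200 camera calls.

## Working session

There is one attempt and no reset: what is moved stays moved. The work goes in short steps, Python scripts to look and compute and a shell command to move; the robot and the scene stay as the last step left them, time stands still between calls to the robot, and variables do not carry over. Pictures are saved under pics/ and viewed, at most 10 in all, crops included, and the job is handed in when it is done.

```bash
mkdir -p pics; cat > h.py <<'E'
import numpy as np, cv2
from station import bot, viewer, job_done
def snap(name,fn):
    p,d=viewer.camera(name); cv2.imwrite(f'pics/{fn}.png',p[:,:,::-1]); np.save(f'pics/{fn}.npy',d); return p,d
def world(name,u,v,d):
    c=viewer.calibration(name); X=np.stack([(u-c['cx'])/c['fx']*d,(v-c['cy'])/c['fy']*d,d],-1)
    return (X-np.array(c['t']))@np.array(c['R'])
def cloud(name,d):
    v,u=np.mgrid[:d.shape[0],:d.shape[1]]; return world(name,u,v,d)
E
python3 - <<'E'
from h import *
snap('top','t0'); snap('side','s0'); s=bot.get_state(); print(s['position'],s['eef_rot'],s['finger_gap'],s['time'])
E
```

```text
[0.21684651 0.50473733 0.23033414] [-1.79879461e+02  6.16621383e-03  1.56755289e+02] 1.0026688144359734 0.1
```

View pics/t0.png

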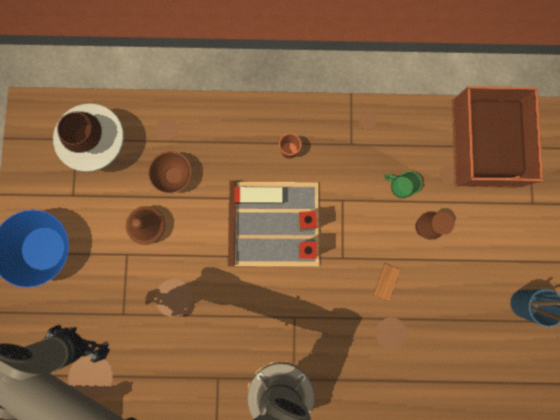

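View pics/s0.png

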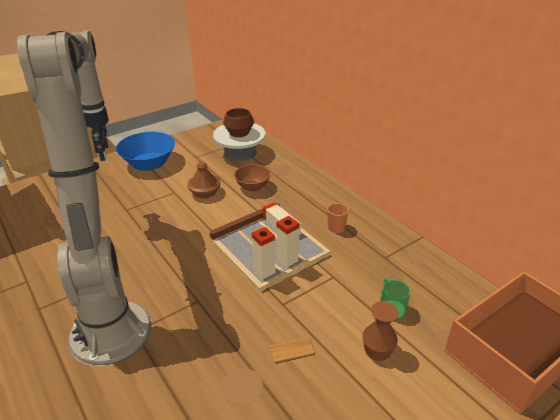

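The top view shows the stop on the left at column ~236, so board +x is roughly world +y. The lying post is in the far lane, around (262,195). The standing post tops are at (309,220) and (308,250).

```bash
python3 - <<'E'
from h import *
p=cv2.imread('pics/t0.png')[:,:,::-1].astype(int); d=np.load('pics/t0.npy'); W=cloud('top',d)
roi=np.zeros(d.shape,bool); roi[170:280,222:332]=1
z=W[...,2]
def rect(m,n):
    P=W[m][:,:2]; r=cv2.minAreaRect((P*1000).astype(np.float32)); print(n,m.sum(),'rect',np.round(r[0],1),np.round(r[1],1),round(r[2],1),'z',np.median(z[m]).round(4), P.min(0).round(3),P.max(0).round(3))
b=roi&(abs(z-.02)<.007); rect(roi&(z>.012)&(z<.03),'board')
rect(roi&(z>.037)&(z<.055),'stop')
rect(roi&(z>.06)&(z<.085),'lying')
for n,(a,c) in {'far':(205,235),'near':(236,268)}.items():
    m=np.zeros_like(roi); m[a:c,292:330]=1; rect(m&(z>.155)&(z<.19),n)
for q in [(220,309),(250,308),(250,260),(215,400),(280,387),(395,280),(225,435),(186,403)]: print(q,W[q].round(3))
E
```

```text
board 5519 rect [543.8  22.3] [274.6 271.1] 0.8 z 0.0206 [ 0.407 -0.113] [0.683 0.159]
stop 570 rect [547.   48.5] [272.3 258.5] 1.7 z 0.0449 [ 0.407 -0.082] [0.68  0.178]
lying 756 rect [579.5  23.4] [295.5 132.2] 49.3 z 0.0682 [ 0.433 -0.091] [0.656 0.159]
far 292 rect [545.  -67.9] [48.7 48.9] 5.0 z 0.1707 [ 0.519 -0.092] [ 0.569 -0.042]
near 289 rect [456.2 -68.6] [45.7 48.8] 1.0 z 0.1708 [ 0.433 -0.093] [ 0.48  -0.044]
(220, 309) [ 0.543 -0.072  0.166]
(250, 308) [ 0.456 -0.069  0.168]
(250, 260) [0.456 0.074 0.018]
(215, 400) [ 0.58  -0.384  0.004]
(280, 387) [ 0.368 -0.337  0.009]
(395, 280) [0.061 0.004 0.18 ]
(225, 435) [ 0.536 -0.444  0.149]
(186, 403) [ 0.677 -0.396  0.003]
```

```bash
python3 -m inch '[0.53,0,0,0,0,0,0.1456,0.53,0,0,0,0,0,0.1456,0.53,0,0,0,0,0,0.1456,0.53,0,0,0,0,0,0.1456,0.53,0,0,0,0,0,0.1456,0.53,0,0,0,0,0,0.1456,0.53,0,0,0,0,0,0.1456,0.53,0,0,0,0,0,0.1456]'
python3 - <<'E'
from h import *
d=np.load('pics/t0.npy'); W=cloud('top',d)
roi=np.zeros(d.shape,bool); roi[170:280,222:332]=1
z=W[...,2]
m=roi&(z>.038)&(z<.052)&(W[...,1]>.14)
P=W[m]; 
# board edge near robot & stop
B=W[roi&(z>.014)&(z<.052)]
ys=np.arange(-.09,.16,.01); e=[(y,B[(abs(B[:,1]-y)<.005),0].min(),B[(abs(B[:,1]-y)<.005),0].max()) for y in ys]; e=np.array(e)
for k in (1,2): s=np.polyfit(e[:,0],e[:,k],1); print('edge',k,s, np.median(e[:,k]))
xs=np.arange(.42,.67,.01); f=np.array([(x,B[abs(B[:,0]-x)<.005,1].max(),P[abs(P[:,0]-x)<.005,1].min() if (abs(P[:,0]-x)<.005).any() else np.nan) for x in xs]); print(np.polyfit(f[:,0],f[:,1],1),f.round(3)[::3])
E
```

```text
time: 0.9
position: [0.2169, 0.505, 0.2307]
eef_rot: [-180.0, 0.1, 89.7]
wrist_force: [0.6, -0.1, 0.1]
finger_gap: 0.234
grip_force: 0.0
edge 1 [-0.0068171   0.40897092] 0.40862210061923443
edge 2 [-0.01879503  0.68039501] 0.6794927321659691
[0.01342386 0.16865706] [[0.42  0.174 0.157]
 [0.45  0.174 0.156]
 [0.48  0.176 0.156]
 [0.51  0.176 0.157]
 [0.54  0.178 0.158]
 [0.57  0.175 0.159]
 [0.6   0.176 0.147]
 [0.63  0.177 0.161]
 [0.66  0.178 0.159]]
```

```bash
python3 -m inch '[0.53,-0.041,0.015,0,0,0,0,0.53,-0.041,0.015,0,0,0,0,0.53,-0.041,0.015,0,0,0,0,0.53,-0.041,0.015,0,0,0,0,0.53,-0.041,0.015,0,0,0,0,0.53,-0.041,0.015,0,0,0,0,0.53,-0.041,0.015,0,0,0,0,0.53,-0.041,0.015,0,0,0,0]'
python3 -m inch '[0.53,-0.041,0.015,0,0,0,0,0.53,-0.041,0.015,0,0,0,0,0.53,-0.041,0.015,0,0,0,0,0.53,-0.041,0.015,0,0,0,0,0.53,-0.041,0.015,0,0,0,0,0.53,-0.041,0.015,0,0,0,0,0.53,-0.041,0.015,0,0,0,0,0.53,-0.041,0.015,0,0,0,0]'
```

```text
time: 1.7
position: [0.3372, 0.1754, 0.231]
eef_rot: [-180.0, -0.0, 90.0]
wrist_force: [-0.0, -0.6, 1.2]
finger_gap: 0.234
grip_force: 0.0
time: 2.5
position: [0.4575, -0.1518, 0.2311]
eef_rot: [180.0, -0.0, 90.1]
wrist_force: [0.3, 0.3, 0.1]
finger_gap: 0.236
grip_force: 0.0
```

```bash
python3 -m inch '[0.53,0.005,0,0.03,0,0,0,0.53,0.005,0,0.03,0,0,0,0.53,0.005,0,0.03,0,0,0,0.53,0.01,0,0,0,0,0,0.53,0.01,0,0,0,0,0,0.53,0.01,0,0,0,0,0,0.53,0.008,0,0,0,0,0,0.53,0.006,0,0,0,0,0]'
python3 -m inch '[0.53,0.006,0,0,0,0,0,0.53,0.006,0,0,0,0,0,0.53,0.006,0,0,0,0,0,0.53,0.006,0,0,0,0,0,0.53,0.006,0,0,0,0,0,0.53,0.006,0,0,0,0,0,0.53,0,0,0,0,0,0,0.53,0,0,0,0,0,0]'
python3 -c "
from h import *
snap('side','s1')"
```

```text
time: 3.3
position: [0.4585, -0.0909, 0.1427]
eef_rot: [179.8, 0.0, 90.1]
wrist_force: [-1.5, -2.0, 1.0]
finger_gap: 0.233
grip_force: 0.5
time: 4.1
position: [0.4572, -0.0555, 0.1413]
eef_rot: [-180.0, 0.0, 90.0]
wrist_force: [-0.7, -0.2, 0.2]
finger_gap: 0.242
grip_force: 0.0
```

View pics/s1.png

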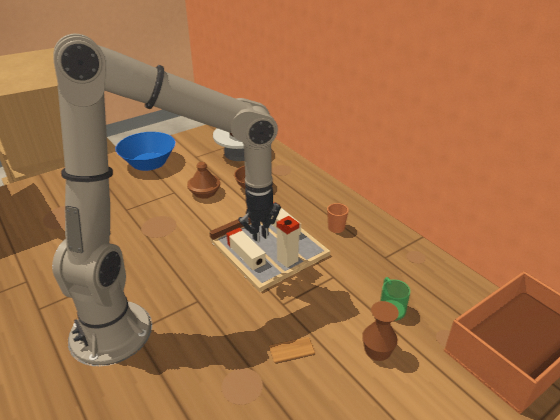

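The near post has fallen correctly, with its red end towards the stop at about (232,236) and its foot at (257,262). Next is the far post.

```bash
python3 -m inch '[0.53,-0.032,0,0,0,0,0,0.53,-0.032,0,0,0,0,0,0.53,-0.032,0,0,0,0,0,0.53,0,0.029,0,0,0,0,0.53,0,0.029,0,0,0,0,0.53,0,0.029,0,0,0,0,0.53,0.01,0.001,0,0,0,0,0.53,0.01,0,0,0,0,0]'
python3 -m inch '[0.53,0.01,0,0,0,0,0,0.53,0.01,0,0,0,0,0,0.53,0.01,0,0,0,0,0,0.53,0.006,0,0,0,0,0,0.53,0.006,0,0,0,0,0,0.53,0.006,0,0,0,0,0,0.53,0.006,0,0,0,0,0,0.53,0.006,0,0,0,0,0]'
python3 -m inch '[0.53,0.006,0,0,0,0,0,0.53,0.006,0,0,0,0,0,0.53,0.006,0,0,0,0,0,0.53,0.006,0,0,0,0,0,0.53,0.006,0,0,0,0,0,0.53,0,0,0,0,0,0,0.53,0,0,0,0,0,0,0.53,0,0,0,0,0,0]'
python3 -m inch '[0.53,-0.035,0,0,0,0,0,0.53,-0.035,0,0,0,0,0,0.53,-0.035,0,0,0,0,0,0.53,0,0,0,0,0,0,0.53,0,0,0,0,0,0,0.53,0,0,0,0,0,0,0.53,0,0,0,0,0,0,0.53,0,0,0,0,0,0]'
cat > posts.py <<'E'
from h import *
import sys
p,d=snap('top',sys.argv[1]); W=cloud('top',d); z=W[...,2]
for n,x in {'near':.459,'far':.544,'lying':.628}.items():
    m=(abs(W[...,0]-x)<.042)&(z>.06)&(z<.078)&(W[...,1]>-.06)&(W[...,1]<.17); P=W[m]
    r=cv2.minAreaRect((P[:,:2]*1000).astype(np.float32)); print(n,m.sum(),np.round(r[0],1),np.round(r[1],1),round(r[2],1),P.min(0).round(3),P.max(0).round(3))
E
python3 posts.py t1
```

```text
time: 4.95
position: [0.5451, -0.1318, 0.1409]
eef_rot: [-179.9, 0.1, 90.0]
wrist_force: [-0.4, -0.2, 0.9]
finger_gap: 0.232
grip_force: 0.0
time: 5.75
position: [0.5452, -0.0711, 0.1413]
eef_rot: [180.0, -0.0, 90.0]
wrist_force: [0.6, -0.4, 0.5]
finger_gap: 0.232
grip_force: 0.0
time: 6.55
position: [0.5452, -0.042, 0.1414]
eef_rot: [180.0, 0.0, 90.0]
wrist_force: [0.1, 0.1, -0.2]
finger_gap: 0.234
grip_force: 0.0
time: 7.35
position: [0.5456, -0.145, 0.1412]
eef_rot: [-180.0, -0.0, 90.2]
wrist_force: [-0.5, -0.1, 0.3]
finger_gap: 0.237
grip_force: 0.0
near 738 [456.6  33.6] [147.6  47.4] 89.6 [ 0.433 -0.04   0.061] [0.481 0.107 0.075]
far 737 [536.2  42.7] [ 48.7 150.3] 4.4 [ 0.508 -0.033  0.06 ] [0.564 0.118 0.076]
lying 738 [630.4  84. ] [ 48.6 148.2] 1.0 [0.605 0.01  0.06 ] [0.656 0.158 0.078]
```

View pics/t1.png

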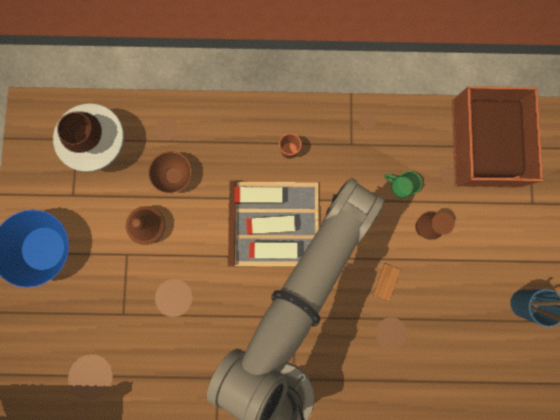

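Both posts lie with red ends towards the stop: near at (275,251), in line with its lane; far at (270,225), about 3.6° off. A flat two-finger push on the foot should square it up.

```bash
python3 -m inch '[0.53,0,-0.001,0.036,0,0,-0.01,0.53,0,-0.002,0.036,0,0,0,0.53,0,-0.002,0.034,0,0,0,0.53,0.028,0,0,0,0,0,0.53,0.028,0,0,0,0,0,0.53,0.02,0,0,0,0,0,0.53,0.012,0,0,0,0,0,0.53,0.008,0,0,0,0,0]'
python3 -m inch '[0.53,0.006,0,0,0,0,0,0.53,0.006,0,0,0,0,0,0.53,0.006,0,0,0,0,0,0.53,0.005,0,0,0,0,0,0.53,0.005,0,0,0,0,0,0.53,0.004,0,0,0,0,0,0.53,0,0,0,0,0,0,0.53,0,0,0,0,0,0]'
python3 posts.py t2
```

```text
time: 8.2
position: [0.5395, -0.0492, 0.0353]
eef_rot: [180.0, -0.0, 90.7]
wrist_force: [-0.8, 0.1, 0.2]
finger_gap: 0.234
grip_force: 0.0
time: 9.0
position: [0.539, -0.0177, 0.0352]
eef_rot: [-180.0, -0.1, 90.6]
wrist_force: [-0.2, 0.7, -0.6]
finger_gap: 0.235
grip_force: 0.0
near 118 [456.6  33.6] [147.4  47.1] 89.7 [ 0.433 -0.04   0.062] [0.48  0.107 0.074]
far 453 [540.5  93.6] [ 47.5 100.7] 0.2 [0.517 0.043 0.06 ] [0.564 0.144 0.075]
lying 698 [630.3  84.3] [ 48.8 148.7] 0.9 [0.605 0.01  0.06 ] [0.655 0.159 0.077]
```

```bash
python3 -m inch '[0.53,0.003,0,0,0,0,0,0.53,0.003,0,0,0,0,0,0.53,0.003,0,0,0,0,0,0.53,0.002,0,0,0,0,0,0.53,0.002,0,0,0,0,0,0.53,0.001,0,0,0,0,0,0.53,0.001,0,0,0,0,0,0.53,0,0,0,0,0,0]'
```

```text
time: 9.85
position: [0.5389, -0.0051, 0.0354]
eef_rot: [180.0, 0.1, 90.5]
wrist_force: [1.2, -5.6, -0.5]
finger_gap: 0.233
grip_force: 2.5
```

```bash
python3 -m inch '[0.53,0.001,0,0,0,0,0,0.53,0.001,0,0,0,0,0,0.53,0,0,0,0,0,0,0.53,0,0,0,0,0,0,0.53,0,0,0,0,0,0,0.53,0,0,0,0,0,0,0.53,0,0,0,0,0,0,0.53,0,0,0,0,0,0]'
```

```text
time: 10.65
position: [0.5389, -0.0051, 0.0356]
eef_rot: [179.9, 0.2, 90.5]
wrist_force: [0.9, -7.1, -0.8]
finger_gap: 0.235
grip_force: 3.8
```

```bash
python3 -m inch '[0.53,-0.02,0,0,0,0,0,0.53,-0.035,0,0,0,0,0,0.53,-0.037,0,0,0,0,0,0.53,0,-0.027,0,0,0,0,0.53,0,-0.027,0,0,0,0,0.53,0,-0.028,0,0,0,0,0.53,0.02,0,0,0,0,0,0.53,0.012,0,0,0,0,0]'
python3 -m inch '[0.53,0.006,0,0,0,0,0,0.53,0.006,0,0,0,0,0,0.53,0.006,0,0,0,0,0,0.53,0.006,0,0,0,0,0,0.53,0.006,0,0,0,0,0,0.53,0.006,0,0,0,0,0,0.53,0.006,0,0,0,0,0,0.53,0,0,0,0,0,0]'
python3 posts.py t3
```

```text
time: 11.45
position: [0.4569, -0.0595, 0.0353]
eef_rot: [-180.0, -0.2, 90.6]
wrist_force: [1.2, 0.5, 0.6]
finger_gap: 0.233
grip_force: 0.0
time: 12.25
position: [0.4571, -0.0189, 0.0353]
eef_rot: [180.0, -0.1, 90.7]
wrist_force: [-0.4, -1.4, 0.6]
finger_gap: 0.234
grip_force: 0.3
near 504 [454.2  87.9] [ 46.5 111.6] 0.5 [0.431 0.032 0.061] [0.478 0.144 0.075]
far 754 [541.3  82.2] [ 48.1 147.6] 1.0 [0.516 0.008 0.06 ] [0.566 0.156 0.077]
lying 731 [630.2  84.2] [ 48.8 148.7] 0.9 [0.605 0.009 0.06 ] [0.656 0.158 0.077]
```

```bash
python3 -m inch '[0.53,0.003,0,0,0,0,0,0.53,0.003,0,0,0,0,0,0.53,0.003,0,0,0,0,0,0.53,0.002,0,0,0,0,0,0.53,0.002,0,0,0,0,0,0.53,0.001,0,0,0,0,0,0.53,0.001,0,0,0,0,0,0.53,0,0,0,0,0,0]'
python3 -m inch '[0.53,0.001,0,0,0,0,0,0.53,0.001,0,0,0,0,0,0.53,0,0,0,0,0,0,0.53,0,0,0,0,0,0,0.53,0,0,0,0,0,0,0.53,0,0,0,0,0,0,0.53,0,0,0,0,0,0,0.53,0,0,0,0,0,0]'
```

```text
time: 13.1
position: [0.4568, -0.0061, 0.0353]
eef_rot: [180.0, 0.1, 90.6]
wrist_force: [-0.6, -5.1, -1.0]
finger_gap: 0.234
grip_force: 2.3
time: 13.9
position: [0.457, -0.0062, 0.0353]
eef_rot: [180.0, 0.2, 90.5]
wrist_force: [0.9, -7.9, -0.4]
finger_gap: 0.232
grip_force: 4.0
```

Near post is against the stop as well. I'll back off, raise the arm and check.

```bash
python3 -m inch '[0.53,-0.02,0,0,0,0,0,0.53,-0.035,0,0,0,0,0,0.53,-0.04,0,0,0,0,0,0.53,-0.04,0,0,0,0,0,0.53,0,0,-0.04,0,0,0,0.53,0,0,-0.04,0,0,0,0.53,0,0,-0.04,0,0,0,0.53,0,0,0,0,0,0]'
python3 posts.py t4; python3 -c "
from h import *
p=cv2.imread('pics/t4.png')[165:285,215:335]; cv2.imwrite('pics/t4c.png',cv2.resize(p,(600,600)))"
```

```text
time: 14.7
position: [0.4625, -0.1386, 0.1603]
eef_rot: [179.4, -0.0, 90.6]
wrist_force: [0.7, -0.6, 0.2]
finger_gap: 0.234
grip_force: 0.0
near 728 [455.6  81.9] [ 43.5 149.8] 1.0 [0.433 0.007 0.061] [0.478 0.157 0.076]
far 761 [541.3  82.2] [ 48.  147.5] 1.0 [0.516 0.008 0.061] [0.566 0.156 0.076]
lying 731 [630.5  84.1] [ 48.5 148.4] 1.0 [0.605 0.009 0.06 ] [0.656 0.158 0.077]
```

View pics/t4c.png

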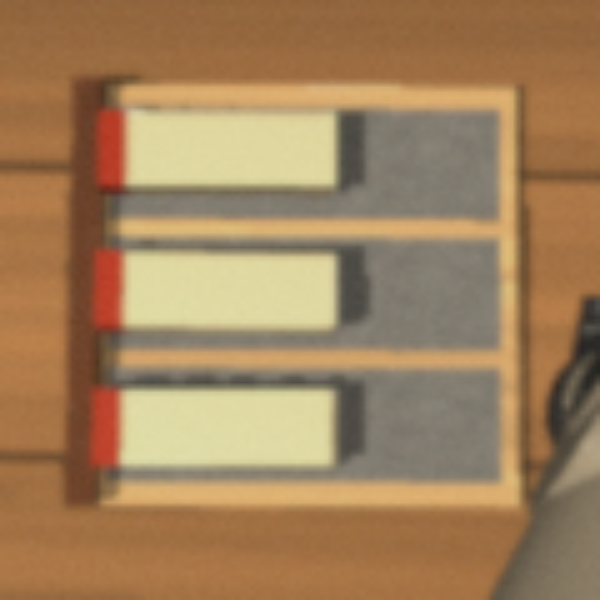

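The crop shows all three posts squarely against the stop, with their red ends lined up at crop column ~95–120.

```bash
python3 -c "
from station import job_done
print(job_done())"
```

```text
the job is handed in; nothing more can be done
None
```

Both standing posts now lie in their own lanes, square to the stop with their red ends against it; the third post, the pots and the rib were left alone, and the job was handed in at about 15 s (no verdict came back).

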